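# Centre-punch a steel blank in the leaf jig

### The arm

A 6-joint arm with a two-finger parallel gripper is mounted at the origin on a cart in front of the work surface, level with it; the furniture and walls round the work are solid. World frame = base frame: x ahead of the robot, y to its left, z up, the work surface at z = 0. Lengths are in mm, angles in rad, forces in N, time in s.
With the tool pointing down it reaches from about 275 to 1000 mm from the base axis. Payload 8.4 kg.
Tool frame: the origin (TCP) lies at the very end of the fingers, on their centre line; the grasp point (between the pads) lies ctrl.hold_point_z behind it (ctrl.hold_point_z is the distance from the TCP to the grasp point, in mm); z points along the fingers, y is the line along which they close (so a half turn about z gives the same grasp; the last joint's range is limited). The gripper opens to 85 mm and grips with 20 to 120 N. Pads are 22 mm wide; open, the fingers measure 114 mm over their backs; the gripper's body (76 mm by 85 mm) begins 54 mm behind the grasp point. The pads swing forward as they close: fully open they stand 13 mm farther back than shut.
Start: joints at [-0.002, 0.353, 1.633, -0, 1.155, -0.002], TCP at [625.002, -0, 231.281] pointing down, gripper open.
Joint ranges: [-2.63, 2.63], [-0.92, 2.1], [0.06, 2.66], [-1.3, 4.44], [0, 2.69], [-3.02, 3.02]. Speed limits (rad/s): [2.22, 2.22, 2.79, 3.14, 3.14, 3.14].

### API

Orientations are given as a rotation vector (axis times angle).
In Python, from workcell import ctrl gives the robot as it stands.
- The arm moves only by the shell command python3 -m jog 'ROWS' [FORCE]. ROWS is JSON, a list of rows, each a list of 3 entries, a list of its own where there are three numbers: the shift along the tool's x, y, z in cm, then the turn about the tool's z in degrees, then the finger opening in cm, from 0 to 8.54. In form: [[[tx, ty, tz], roll, gripper], ...]. A call has exactly 10 rows; each row shifts and turns the commanded pose from where the row before left it, along the tool's axes as they then stand; what a row does not reach is not made up. A row lasts 1/12 s, in which the tool goes at most 41.7 mm and 7.16 degrees, less where a joint would pass 70% of its speed; a pose out of reach is approached as far as the arm can. A call is refused whole if a number of a shift passes 4.17 or a number of a turn 7.16, either way. A call with a gripper value outside its range is refused whole. The fingers move at their own pace and stop on an object; FORCE is the grip in N (left out, the last holds). Time passes only in rows, so rows that do not move let the fingers close, or fill a call up. It gives the time, the measured TCP pose, the force, the opening and the grip force at its end, in the units of the state.
- ctrl.read_state(): the state, without advancing time (a new reading comes with each control period).
- ctrl.capture(name): name is "scene" or "side" or "wrist"; returns a dict with "img" (480x640x3 uint8, red, green, blue), "intrinsics" (3x3 intrinsics, pixels), "rvec" (rotation vector, rad) and "tvec" (3), from world to camera coordinates, as OpenCV has them. Camera axes: x right, y down, z forward; pixel columns grow to the right and rows downward; lengths in mm; the calibration is good to about 2 mm. The wrist camera is an equidistant fisheye: a pixel r from the principal point sees the ray r / f radians off the axis. A picture is of the moment at which its call begins. There is no depth.
- ctrl.sign_off(): hands the job in; it is judged then, once.
The state is a dict: "clock": time; "joint_positions": joint angles; "joint_velocities": joint speeds; "tau": joint torques, N m; "ee_pos": TCP position; "eef_rot": TCP orientation; "wrist_force": force on the tool from outside, world axes, zero at the start; "torque": the same for the moment, N m; "grip_width": finger opening in mm; "grasp_force": force on a finger pad.
Only numpy, scipy, OpenCV 4.12 (cv2) and the standard library are available. Lean on these libraries where they do the work, as an engineer would, in place of code of your own. Each camera call takes 0.05 s, during which the arm holds its last target. There are 200 camera calls.

### The job

Centre-mark the steel blank for drilling: push the jig's sprung leaf down by its thumb tab until it snaps over and lies level on the blank. Take the automatic punch from its sloping stand by the barrel, stand it upright in the leaf's guide bush with its point on the blank and let go; then take hold of it afresh at the cap and press the cap straight down until the punch trips. Leave the punch standing in the bush with its cap sprung back up and the leaf still down, the blank still in its nest, and do not trip the punch anywhere else or push the loose gauge block or black screw cap about.

Things in the scene. Friction and masses are not known exactly. Their poses are not given: they have to be found in the camera images.
- jig: centre-marking jig, fixed: dark steel base 150x150 mm on rubber feet, top 12 mm above the bench; low dark rails along its y make a nest for the blank, a hinged aluminium leaf stands over it. Origin on the bench under the middle of the base, straight below the spot to mark; x points from the leaf's thumb tab to its hinge (away from the robot, yaw within 0.35 rad)
- leaf_pin (a point): middle of the leaf's hinge pin: 60 mm from the jig's origin along the jig's +x, 22 mm above the bench; the pin runs along the jig's y between two lugs at y = +-40 mm, 31 mm high
- leaf (a joint): leaf angle (rad): 0 = free end raised 0.62 above level, held up by a spring (as at the start); 0.62 = level on its rests. It resists with about 4 N at the tab, gives way near 0.4, then snaps down and stays (over 4 N at the tab would lift it). Leaf: 6 mm plate, 50 mm wide, reaching 137 mm from the pin, its middle plane through the pin; level, its top is 25 mm above the bench
- leaf_tab (a point): middle of the top face of the leaf's ribbed thumb tab (26 mm long, 34 mm wide), 124 mm from the hinge pin towards the robot and 3 mm above the plate's middle plane; push here. It moves on an arc about the pin: about 97 mm above the bench when up, 25 mm when level
- bush_mouth (a point): centre of the flared mouth of the guide bush, a steel tube on the leaf 60 mm from the pin (moves with the leaf). Bore 18.4 mm, widening to about 25 mm at the mouth; outside 28 mm, 36 mm at the mouth, its foot flange 41 mm. With the leaf level the bore is upright over the jig's origin, goes through to the blank, and the mouth is 59 mm above the bench, 41 mm above the blank
- blank: plain steel flat 25x120x6 mm, 0.14 kg, lying loose in the jig's nest, long side along the jig's y. Origin: centre of its underside, 12 mm above the bench; its top is 18 mm above the bench
- punch: automatic punch, 130 mm long, 0.1 kg: bright steel barrel 16 mm in diameter ending in an 8 mm cone to a blunt 4 mm point; on the other end a dark ribbed thrust cap 20 mm in diameter, covering 100 to 130 mm from the point. Origin at the point, z along the axis to the cap. At the start it lies in the stand at 45 degrees, point low and towards the robot, cap high and away
- barrel_grip (a point): point on the punch's axis 66 mm from its point, the best place to grasp the barrel: in the stand it is 67 mm above the bench; with the punch standing in the level leaf's bush, 84 mm above the bench (25 mm above the bush's mouth)
- cap_top (a point): centre of the end face of the cap, 130 mm from the point with the cap out (moves with the cap); 148 mm above the bench when the punch stands in the bush on the blank
- punch_cap (a joint): how far the cap is pressed in (m): 0 = sprung out, 0.0098 = fully in. Only the cap works it: it slides down over the barrel; pushing the barrel does nothing. The force climbs from 4 N to about 17 N near 0.004, then the trip lets go and it falls to about 3 N; tripped means beyond 0.009. The cap springs back when released
- stand: sloping punch stand, fixed: dark base 140x64 mm, 8 mm thick, yaw within 0.35 rad. Origin on the bench under its middle; x from the punch's point (x = -45 mm, 20 mm up) to its cap (away from the robot). A saddle holds the first 36 mm of barrel, a trough 32 mm wide on a rear post encloses the cap; between them the barrel is free to grasp from above along the stand's y. The punch lifts straight up
- gauge_block: dark grey gauge block holder 40x62x20 mm lying on the bench between the two fixtures, not to be disturbed; origin at the centre of its underside
- black_cap: black ribbed screw cap, 23 mm in diameter and 11 mm high, lying on the bench between the two fixtures nearer the robot, not to be disturbed; origin at the centre of its underside
Not all that is in view belongs to the job. There is more than one size of the blank; the one meant has the size given above.

How it is judged (in metres and radians):
On the way, in this order (a step that is already met when the one before it is completed fails the run):
1. the leaf has been pushed down and lies level (value of joint leaf above 0.585 rad), for 0.2 s.
2. the punch stands upright in the bush with its point on the blank, let go and not yet pressed (horizontal distance between punch and jig below 0.004 m and angle between punch's own z axis and vertical below 0.12 rad and height (world z) of punch below 0.0205 m and value of joint leaf above 0.585 rad and value of joint punch_cap below 0.0015 m and contact force between the fingers and punch below 0.05 N), for 0.2 s.
3. the cap is pressed past the trip with the punch upright on the blank in the bush (value of joint punch_cap above 0.009 m and horizontal distance between punch and jig below 0.004 m and angle between punch's own z axis and vertical below 0.12 rad and height (world z) of punch below 0.0205 m and value of joint leaf above 0.585 rad), for 0.1 s.
At the end, for the whole second after the job is handed in: the leaf lies level (joint above 0.585), the punch stands at rest in the bush within 0.12 rad of upright, its point on the blank and within 4 mm of the middle of the jig, its cap sprung back (less than 1.5 mm in), and the blank lies flat in the nest within 6 mm of its place (value of joint leaf above 0.585 rad and value of joint punch_cap below 0.0015 m and horizontal distance between punch and jig below 0.004 m and angle between punch's own z axis and vertical below 0.12 rad and height (world z) of punch below 0.0205 m and horizontal distance between blank and jig below 0.006 m and height (world z) of blank below 0.0145 m and linear speed of punch below 0.01 m/s); the robot touches nothing.
It fails at once if the punch is tripped anywhere but on the blank under the bush (value of joint punch_cap above 0.007 m and (horizontal distance between punch and jig above 0.006 m or height (world z) of punch above 0.024 m)).
It fails at once if the gauge block or the screw cap is pushed more than 25 mm (distance of any of gauge_block, black_cap from where it was at the start of the episode above 0.025 m).
It also fails if it takes over 61 s, if anything falls off the work surface, if the arm or the gripper's body presses on something with over 40 N, if the wrist force passes 120 N, or if a joint passes its speed limit or range.

## Working session

There is one attempt and no reset: what is moved stays moved. The work goes in short steps, Python scripts to look and compute and a shell command to move; the robot and the scene stay as the last step left them, time stands still between calls to the robot, and variables do not carry over. Pictures are saved under pics/ and viewed, at most 10 in all, crops included, and the job is handed in when it is done.

```bash
mkdir -p pics; ls
cat > h.py <<'E'
import numpy as np, cv2
from scipy.spatial.transform import Rotation as R
from workcell import ctrl
def cap(n,fn=None):
    c=ctrl.capture(n)
    if fn: cv2.imwrite('pics/'+fn,c['img'][:,:,::-1])
    return c
def ray(c,uv):
    K=np.array(c['intrinsics']);Rm=R.from_rotvec(np.ravel(c['rvec'])).as_matrix();t=np.ravel(c['tvec'])
    d=np.linalg.solve(K,[uv[0],uv[1],1.0])
    return -Rm.T@t, Rm.T@(d/np.linalg.norm(d))
def onz(c,uv,z):
    o,d=ray(c,uv); return o+d*(z-o[2])/d[2]
def tri(c1,p1,c2,p2):
    o1,d1=ray(c1,p1);o2,d2=ray(c2,p2)
    s=np.linalg.lstsq(np.c_[d1,-d2],o2-o1,rcond=None)[0]
    a=o1+d1*s[0];b=o2+d2*s[1]; return (a+b)/2,np.linalg.norm(a-b)
def proj(c,P):
    return cv2.projectPoints(np.array(P,float).reshape(-1,3),np.ravel(c['rvec']),np.ravel(c['tvec']),np.array(c['intrinsics']),None)[0].reshape(-1,2)
E
python3 - <<'E'
from h import *
import pickle
d={n:cap(n,n+'0.png') for n in('scene','side','wrist')}
pickle.dump(d,open('c0.pkl','wb'))
for n in d: print(n,-R.from_rotvec(np.ravel(d[n]['rvec'])).as_matrix().T@np.ravel(d[n]['tvec']),d[n]['intrinsics'])
print(ctrl.hold_point_z,ctrl.read_state())
E
```

```text
pics
scene [ 167.87943859  395.90370539 1281.02034772] [[469.90100637   0.         318.77140372]
 [  0.         469.90100637 237.2883524 ]
 [  0.           0.           1.        ]]
side [  323.983819   -1258.99137042   791.87516295] [[447.64995303   0.         325.35261261]
 [  0.         447.64995303 247.38352835]
 [  0.           0.           1.        ]]
wrist [625.13705586  78.22386344 374.13232437] [[371.64829954   0.         322.74417608]
 [  0.         371.64829954 241.76386886]
 [  0.           0.           1.        ]]
18.700000000000003 {'clock': 0.15, 'joint_positions': array([-2.39801268e-03,  3.53517600e-01,  1.63395657e+00, -1.95388417e-05,
        1.15524335e+00, -2.39971618e-03]), 'joint_velocities': array([-0.00119258, -0.00302227, -0.00229047,  0.000644  , -0.00057456,
        0.00166727]), 'tau': array([-7.39769093e-04, -6.05638933e+01, -3.42338884e+01, -2.29960733e-05,
        6.16452831e-03, -4.00942213e-05]), 'ee_pos': array([ 6.24623098e+02, -3.97877191e-03,  2.30719212e+02]), 'eef_rot': array([-2.22087576e+00, -2.22089708e+00,  1.26599129e-03]), 'wrist_force': array([-0.1238982 ,  0.27371746, -0.20521204]), 'torque': array([-0.01995204, -0.03542054, -0.06060182]), 'grasp_force': 0.0, 'grip_width': 85.15055871047485}
```

View pics/scene0.png

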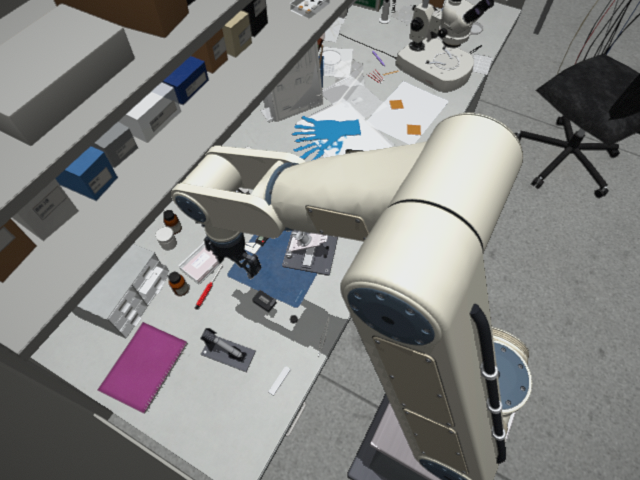

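View pics/side0.png

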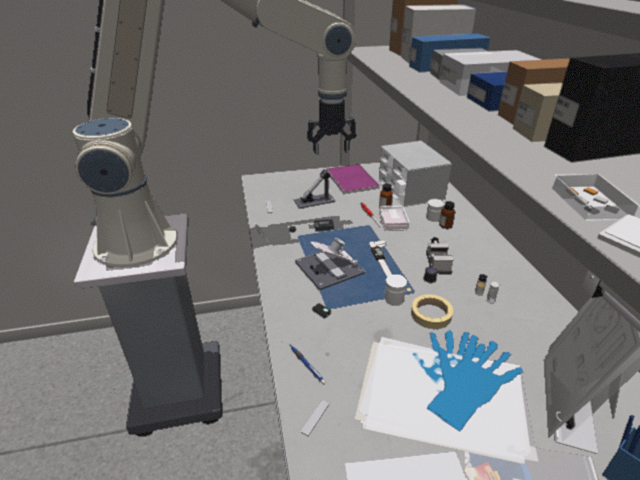

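View pics/wrist0.png

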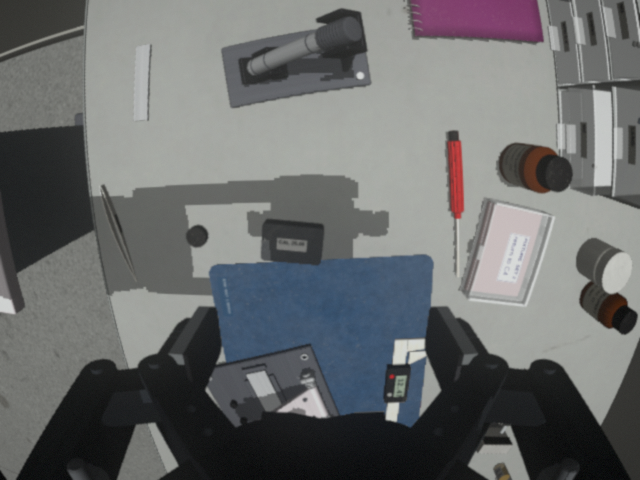

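The wrist view shows the stand at (295,65), the gauge block at (293,242), the black cap at (197,236) and the jig partly hidden at (270,385). I'll cast these roughly to positions, then move the camera over the jig.

```bash
cat >> h.py <<'E'
_ray=ray
def ray(c,uv):
    if not c.get('fe'): return _ray(c,uv)
    K=np.array(c['intrinsics']);Rm=R.from_rotvec(np.ravel(c['rvec'])).as_matrix();t=np.ravel(c['tvec'])
    v=np.array([uv[0]-K[0,2],uv[1]-K[1,2]]);r=np.hypot(*v);th=r/K[0,0]
    d=np.r_[np.sin(th)*v/max(r,1e-9),np.cos(th)]
    return -Rm.T@t,Rm.T@d
def wproj(c,P):
    K=np.array(c['intrinsics']);Rm=R.from_rotvec(np.ravel(c['rvec'])).as_matrix();t=np.ravel(c['tvec'])
    p=np.array(P,float).reshape(-1,3)@Rm.T+t; r=np.hypot(p[:,0],p[:,1]);th=np.arctan2(r,p[:,2])
    return p[:,:2]/np.maximum(r,1e-9)[:,None]*th[:,None]*K[0,0]+[K[0,2],K[1,2]]
E
cat > m.py <<'E'
from h import *
import pickle
c=pickle.load(open('c0.pkl','rb'))['wrist'];c['fe']=1
for n,u,z in [('st a',(222,47),8),('st b',(230,107),8),('st c',(370,83),8),('blackcap',(197,236),11),('gb',(293,242),20),('jig a',(310,346),12),('jig b',(208,368),12)]: print(n,onz(c,u,z).round(1))
E
python3 m.py; python3 -m jog '[[[-1.7,0,0],0,8.5],[[-1.7,0,0],0,8.5],[[-1.7,0,0],0,8.5],[[-1.7,0,0],0,8.5],[[-1.7,0,0],0,8.5],[[-1.7,0,0],0,8.5],[[-1.7,0,0],0,8.5],[[-1.7,0,0],0,8.5],[[-1.7,0,0],0,8.5],[[-1.7,0,0],0,8.5]]'
python3 - <<'E'
from h import *
import pickle
c=cap('wrist','w1.png');pickle.dump(c,open('c1.pkl','wb'))
c=cap('side');pickle.dump(c,open('s1.pkl','wb'))
E
```

```text
st a [525.  163.5   8. ]
st b [533.  101.1   8. ]
st c [670.1 122.8   8. ]
blackcap [490.8 -30.8  11. ]
gb [594.5 -34.7  20. ]
jig a [ 609.4 -163.5   12. ]
jig b [ 481.  -202.1   12. ]
clock: 0.98
ee_pos: [624.7, -170.8, 231.0]
eef_rot: [-2.221, -2.221, 0.0]
wrist_force: [0.2, 0.7, -0.2]
grip_width: 84.6
grasp_force: 0.0
```

View pics/w1.png

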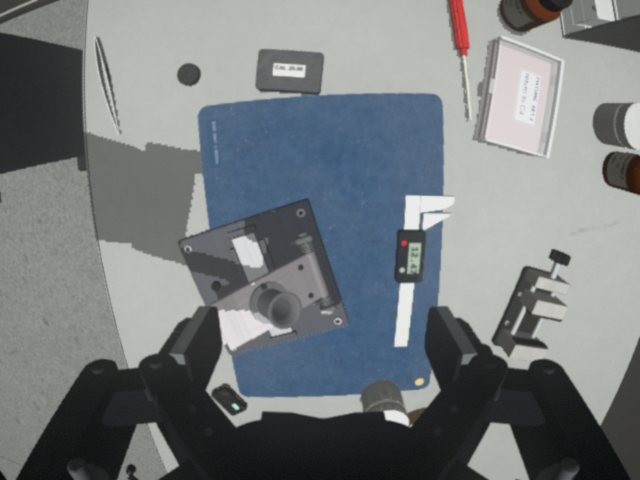

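The jig's base corners are at about (180,242), (307,199) and (347,326), with the fourth near (228,352). The bush mouth is at (283,309), the leaf's tab at the left near (240,330), and the blank at (248,251).

```bash
cat > m2.py <<'E'
from h import *
import pickle
c=pickle.load(open('c1.pkl','rb'));c['fe']=1
g=cv2.cvtColor(c['img'],cv2.COLOR_RGB2GRAY)
p=np.array([(180,242),(307,199),(347,326),(231,352)],np.float32).reshape(-1,1,2)
q=cv2.cornerSubPix(g,p.copy(),(5,5),(-1,-1),(3,50,.01)).reshape(-1,2)
print(q)
for s in (p.reshape(-1,2),q):
  P=np.array([onz(c,u,12) for u in s]);print(P.round(1).tolist())
  print([np.linalg.norm(P[i]-P[i-3]).round(1) for i in range(4)], 'diag mid',((P[0]+P[2])/2).round(1),'yaw',[np.arctan2(*(P[b]-P[a])[1::-1]).round(3) for a,b in((0,1),(3,2))],(np.arctan2(*(P[1]-P[2])[1::-1])-np.pi/2).round(3))
for z in (97,): print('mouth at~',onz(c,(283,309),z))
E
python3 m2.py
python3 - <<'E'
import cv2
a=cv2.imread('pics/w1.png')[180:380,160:370]
cv2.imwrite('pics/w1z.png',cv2.resize(a,None,fx=3,fy=3,interpolation=cv2.INTER_CUBIC)[:600])
E
```

```text
[[177.73212 242.28273]
 [307.27884 197.29874]
 [347.      326.     ]
 [228.74818 350.0662 ]]
[[470.7, -208.0, 12.0], [609.0, -163.3, 12.0], [651.8, -307.3, 12.0], [514.7, -346.2, 12.0]]
[np.float64(145.3), np.float64(150.2), np.float64(142.5), np.float64(145.0)] diag mid [ 561.3 -257.7   12. ] yaw [np.float64(0.313), np.float64(0.276)] 0.289
[[468.0, -208.3, 12.0], [609.3, -161.6, 12.0], [651.8, -307.3, 12.0], [512.2, -343.5, 12.0]]
[np.float64(148.8), np.float64(151.8), np.float64(144.2), np.float64(142.2)] diag mid [ 559.9 -257.8   12. ] yaw [np.float64(0.319), np.float64(0.254)] 0.284
mouth at~ [ 591.10695919 -240.3840308    97.        ]
```

View pics/w1z.png

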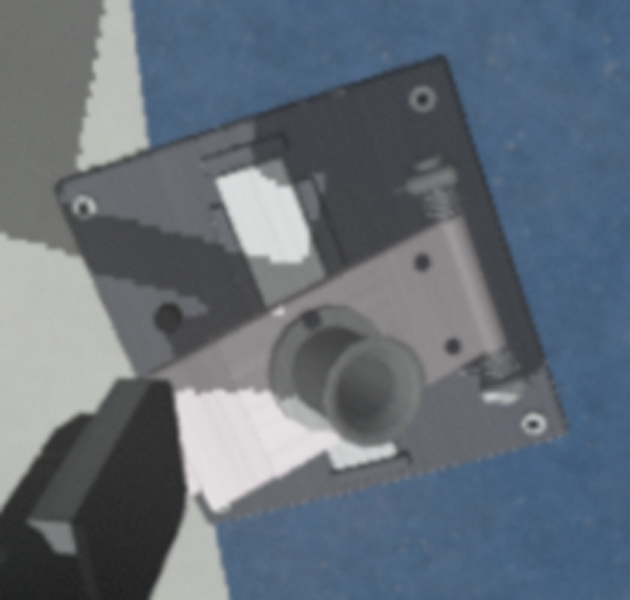

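```bash
cat > m3.py <<'E'
from h import *
import pickle
c=pickle.load(open('c1.pkl','rb'));c['fe']=1
z=lambda *l:np.array(l)/3+[160-1/3,180-1/3]
for s in (z((58,187),(443,57),(567,432)),z((83,208),(422,98),(533,424))):
  P=np.array([onz(c,u,12) for u in s]);print(P.round(1).tolist())
  print(np.linalg.norm(P[1]-P[0]),np.linalg.norm(P[2]-P[1]),'mid',((P[0]+P[2])/2).round(1),'yaw',np.arctan2(*(P[1]-P[0])[1::-1]),np.arctan2(*(P[1]-P[2])[1::-1])-np.pi/2)
yaw=.296;o=np.array([560.5,-256.8]);x=np.array([np.cos(yaw),np.sin(yaw)])
pin=np.r_[o+60*x,22]
def leaf(d,h,a): # d from pin, h above mid-plane, tilt a
    return pin+np.r_[-x*(d*np.cos(a)-h*-np.sin(a)*-1*1),0]*1+np.r_[0,0,d*np.sin(a)+h*np.cos(a)] if 0 else pin+np.r_[-x*(d*np.cos(a)-h*np.sin(a)),d*np.sin(a)+h*np.cos(a)]
for d,h,n in((60,37,'mouth'),(124,3,'tab')):
  for a in(.62,0.):
    P=leaf(d,h,a);print(n,a,P.round(1),(wproj(c,P)-[160,180]).round(1)*3)
E
python3 m3.py
```

```text
[[469.6, -208.0, 12.0], [609.4, -163.0, 12.0], [653.6, -304.3, 12.0]]
146.87544979169564 148.06953653335748 mid [ 561.6 -256.1   12. ] yaw 0.311710832877974 0.303325995432701
[[478.5, -215.9, 12.0], [602.2, -176.9, 12.0], [640.8, -300.7, 12.0]]
129.71737126544735 129.67502680669358 mid [ 559.6 -258.3   12. ] yaw 0.3058087269728021 0.30234103480593877
mouth 0.62 [ 591.7 -247.3   87. ] [[375.6 391.8]]
mouth 0.0 [ 560.5 -256.8   59. ] [[288.6 375.3]]
tab 0.62 [ 523.  -268.2   96.5] [[150.6 461.7]]
tab 0.0 [ 499.3 -275.5   25. ] [[144.  373.5]]
```

Size and yaw agree (150 mm base, 130 mm screw pitch). Jig origin is about (559.5,-257), yaw 0.303, so the raised tab is near (522,-268,97). Next: close the fingers and go above the tab.

```bash
python3 -m jog '[[[-0.97,-1.03,0.8],0,0],[[-0.97,-1.03,0.8],0,0],[[-0.97,-1.03,0.8],0,0],[[-0.97,-1.03,0.8],0,0],[[-0.97,-1.03,0.8],0,0],[[-0.97,-1.03,1.5],0,0],[[-0.97,-1.03,1.5],0,0],[[-0.97,-1.03,1.5],0,0],[[-0.97,-1.03,1.5],0,0],[[-0.97,-1.03,1.5],0,0]]' 40
python3 - <<'E'
from h import *
c=cap('wrist','w2.png');cap('side','s2.png')
a=cv2.imread('pics/w2.png');b=cv2.imread('pics/s2.png')[180:330,240:440]
cv2.imwrite('pics/v2.png',np.hstack([cv2.resize(a,(400,300)),cv2.resize(b,(400,300))]))
E
```

```text
clock: 1.92
ee_pos: [520.4, -267.8, 115.2]
eef_rot: [-2.222, -2.221, 0.0]
wrist_force: [-0.4, 0.2, 0.0]
grip_width: 0.2
grasp_force: 0.0
```

View pics/v2.png

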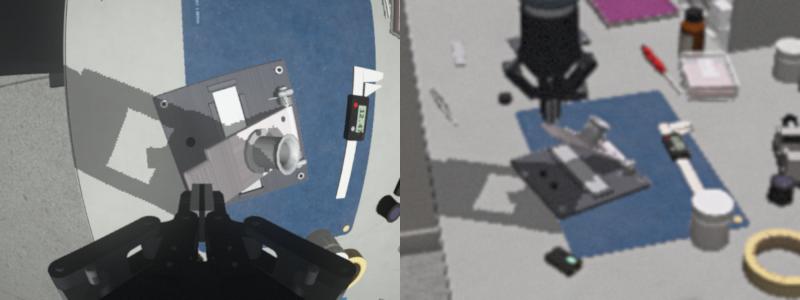

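The fingers are over the tab, with the leaf still raised. I'll push along the arc.

```bash
python3 -m jog '[[[0,0,0.8],0,0],[[0,0,0.8],0,0],[[-0.07,-0.22,0.46],0,0],[[-0.07,-0.22,0.46],0,0],[[-0.07,-0.22,0.46],0,0],[[-0.07,-0.22,0.46],0,0],[[-0.07,-0.22,0.46],0,0],[[-0.07,-0.22,0.46],0,0],[[-0.07,-0.22,0.46],0,0],[[-0.07,-0.22,0.46],0,0]]'
python3 -m jog '[[[-0.03,-0.08,0.45],0,0],[[-0.03,-0.08,0.45],0,0],[[-0.03,-0.08,0.45],0,0],[[-0.03,-0.08,0.45],0,0],[[-0.03,-0.08,0.45],0,0],[[-0.03,-0.08,0.45],0,0],[[-0.03,-0.08,0.45],0,0],[[0,-0.06,0.35],0,0],[[0,0,0.1],0,0],[[0,0,0],0,0]]'
```

```text
clock: 2.85
ee_pos: [504.2, -272.5, 62.9]
eef_rot: [-2.221, -2.221, -0.0]
wrist_force: [1.2, -0.1, 0.8]
grip_width: 0.2
grasp_force: 0.6
clock: 3.68
ee_pos: [498.0, -274.6, 27.1]
eef_rot: [-2.221, -2.221, 0.0]
wrist_force: [-0.7, -0.3, -0.2]
grip_width: -0.0
grasp_force: 0.0
```

```bash
python3 -m jog '[[[0,0,0.1],0,0],[[0,0,0.1],0,0],[[0,0,0.1],0,0],[[0,0,0.1],0,0],[[0,0,0],0,0],[[0,0,-1],0,0],[[0,0,-2],0,0],[[0,0,-2],0,0],[[0,0,-2],0,0],[[0,0,-2],0,0]]'
python3 -m jog '[[[1.5,0.5,-1.2],0,8.5],[[1.5,0.5,-1.2],0,8.5],[[1.5,0.5,-1.2],0,8.5],[[1.5,0.5,-1.2],0,8.5],[[1.5,0.5,-1.2],0,8.5],[[1.5,0.5,-1.2],0,8.5],[[1.5,0.5,-1.2],0,8.5],[[1.5,0.5,-1.2],0,8.5],[[0,0.5,-1],0,8.5],[[0,0,0],0,8.5]]'
python3 - <<'E'
from h import *
import pickle
c=cap('wrist','w3.png');c['fe']=1;pickle.dump(c,open('c3.pkl','wb'))
p=wproj(c,[[559.5,-257,59],[597.5,143,8]]);print(p)
x,y=p[0].astype(int);im=cv2.imread('pics/w3.png')
a=im[max(y-75,0):y+75,x-75:x+75];print(max(y-75,0),x-75,a.shape)
cv2.imwrite('pics/v3.png',np.hstack([cv2.resize(a,(450,450)),cv2.resize(im,(350,262))[:450] if 0 else cv2.copyMakeBorder(cv2.resize(im,(350,262)),0,188,0,0,0)]))
E
```

```text
clock: 4.52
ee_pos: [498.2, -274.7, 114.7]
eef_rot: [2.221, 2.221, 0.0]
wrist_force: [-0.3, -0.0, -0.4]
grip_width: -0.3
grasp_force: 0.0
clock: 5.35
ee_pos: [545.2, -154.7, 222.0]
eef_rot: [2.217, 2.22, 0.003]
wrist_force: [0.2, -0.7, 0.4]
grip_width: 85.1
grasp_force: 0.0
[[336.90759778 324.82517601]
 [374.2525781  -75.85477654]]
249 261 (150, 150, 3)
```

View pics/v3.png

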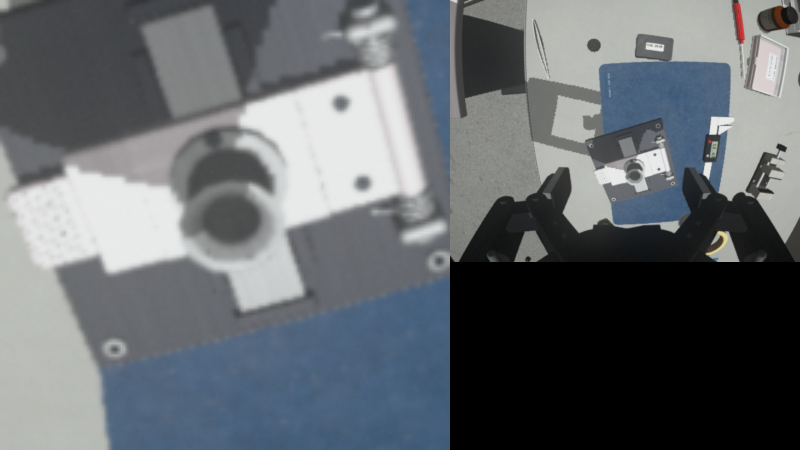

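The leaf is level, with the mouth at about pixel (338,324), which matches the prediction of (337,325) to a couple of mm. Next: over to the stand, turn the tool and look.

```bash
python3 -m jog '[[[2.5,0.4,-0.3],0,8.5],[[3.1,0.5,-0.3],0,8.5],[[3.1,0.5,-0.3],0,8.5],[[3.1,0.5,-0.3],0,8.5],[[3.1,0.5,-0.3],0,8.5],[[3.1,0.5,-0.3],0,8.5],[[3.1,0.5,-0.3],0,8.5],[[3.1,0.6,-0.3],0,8.5],[[3.1,0.6,-0.3],0,8.5],[[2.5,0.6,-0.3],0,8.5]]'
python3 -m jog '[[[0,0,0],7,8.5],[[0,0,0],7,8.5],[[0,0,0],7,8.5],[[0,0,0],7,8.5],[[0,0,0],7,8.5],[[0,0,0],7,8.5],[[0,0,0],7,8.5],[[0,0,0],7,8.5],[[0,0,0],7,8.5],[[0,0,0],7,8.5]]'
python3 - <<'E'
from h import *
import pickle
c=cap('wrist','w4.png');c['fe']=1;pickle.dump(c,open('c4.pkl','wb'))
im=cv2.imread('pics/w4.png')
p=wproj(c,[[597.5,143,8]])[0].astype(int);print(p)
x0,y0=max(p[0]-100,0),max(p[1]-100,0);a=im[y0:y0+200,x0:x0+200];print(x0,y0)
cv2.imwrite('pics/v4.png',cv2.resize(a,(600,600),interpolation=cv2.INTER_CUBIC))
E
```

```text
clock: 6.23
ee_pos: [595.0, 144.3, 248.6]
eef_rot: [-2.221, -2.221, 0.002]
wrist_force: [1.0, -0.5, 0.2]
grip_width: 84.7
grasp_force: 0.0
clock: 7.07
ee_pos: [595.0, 142.0, 248.3]
eef_rot: [3.095, 0.535, -0.002]
wrist_force: [-0.2, -0.1, -0.2]
grip_width: 84.8
grasp_force: 0.0
[323 198]
223 98
```

View pics/v4.png

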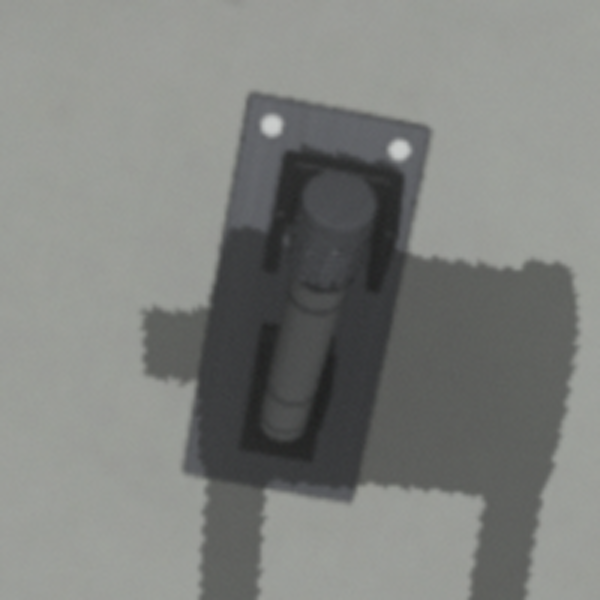

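The stand's corners in this crop are (249,93), (430,128), (352,501) and (184,472). The cap end is at (338,200) and the barrel runs down to (285,430).

Run:
```python
from h import *
import pickle
c=pickle.load(open('c4.pkl','rb'))
z=lambda l:np.array(l)/3+[223-1/3,98-1/3]
P=np.array([onz(c,z(u),8) for u in ((249,93),(430,128),(352,501),(184,472))]);print(P.round(1).tolist())
m=P.mean(0);L=[np.linalg.norm(P[i]-P[i-1]) for i in range(4)];print(m,L)
v=P[0]+P[1]-P[2]-P[3];w=P[0]+P[3]-P[1]-P[2];y1=np.arctan2(v[1],v[0]);y2=np.arctan2(-w[0],w[1]);print('yaw',y1,y2)
y=(y1*2+y2)/3
g=m[:2]+1.7*np.array([np.cos(y),np.sin(y)]);print('grip',g)
cp=onz(c,z((338,200)),112);print('cap end seen',cp,'exp',m[:2]+47*np.array([np.cos(y),np.sin(y)]))
s=ctrl.read_state();Rm=R.from_rotvec(s['eef_rot']).as_matrix();print(Rm.round(3))
print('toolx yaw',np.degrees(np.arctan2(Rm[1,0],Rm[0,0])),'need',np.degrees(y))
print('shift after roll (tool x,y):',R.from_euler('z',-y).as_matrix()@np.r_[g-s['ee_pos'][:2],0], 'down to 51.5:',s['ee_pos'][2]-51.5)
```

```text
[[660.8, 184.3, 8.0], [670.5, 122.3, 8.0], [534.1, 100.6, 8.0], [524.2, 162.6, 8.0]]
[597.40233632 142.47048356   8.        ] [np.float64(138.4025096970627), np.float64(62.795220573755316), np.float64(138.09664981876787), np.float64(62.807630975675345)]
yaw 0.15746423317287964 0.15669234913109625
grip [599.08137263 142.73663591]
cap end seen [644.86080602 150.30311631 112.        ] exp [643.82275195 149.82881307]
[[ 0.945  0.327 -0.002]
 [ 0.327 -0.945 -0.001]
 [-0.002  0.    -1.   ]]
toolx yaw 19.083623223666322 need 9.007294085780666
shift after roll (tool x,y): [4.18102994 0.06898195 0.        ] down to 51.5: 196.81973768062875
```

Consistent: sizes are right and the cap end lands within 1 mm of expectation. Descending to the barrel.

```bash
python3 -m jog '[[[0.2,0,1],5,8.5],[[0.2,0,1.5],5,8.5],[[0,0,2],0,8.5],[[0,0,2],0,8.5],[[0,0,2],0,8.5],[[0,0,2],0,8.5],[[0,0,2],0,8.5],[[0,0,1.5],0,8.5],[[0,0,1.5],0,8.5],[[0,0,0],0,8.5]]'
python3 - <<'E'
from h import *
s=ctrl.read_state();Rm=R.from_rotvec(s['eef_rot']).as_matrix();print(s['ee_pos'],np.degrees(np.arctan2(Rm[1,0],Rm[0,0])),s['wrist_force'])
E
python3 -m jog '[[[0,0,1],0,8.5],[[0,0,1],0,8.5],[[0,0,1],0,8.5],[[0,0,1],0,8.5],[[0,0,0.2],0,8.5],[[0,0,0],0,1],[[0,0,0],0,1],[[0,0,0],0,1],[[0,0,0],0,1],[[0,0,0],0,1]]' 30
```

```text
clock: 7.95
ee_pos: [596.7, 143.1, 90.8]
eef_rot: [3.128, 0.277, -0.009]
wrist_force: [-0.6, -0.5, 0.4]
grip_width: 84.9
grasp_force: 0.0
[596.73214081 143.05496898  90.78536106] 10.120856650702239 [-0.63248387 -0.49525506  0.36058215]
clock: 8.78
ee_pos: [599.4, 144.6, 53.0]
eef_rot: [-3.129, -0.274, -0.001]
wrist_force: [0.1, 0.8, -0.3]
grip_width: 24.5
grasp_force: 0.0
```

```bash
python3 -m jog '[[[0,0,0],0,1],[[0,0,0],0,1],[[0,0,0],0,1],[[0,0,0],0,1],[[0,0,0],0,1],[[0,0,0],0,1],[[0,0,0],0,1],[[0,0,0],0,1],[[0,0,0],0,1],[[0,0,0],0,1]]' 30
```

```text
clock: 9.62
ee_pos: [599.4, 143.8, 53.0]
eef_rot: [3.129, 0.274, 0.001]
wrist_force: [1.0, -6.2, 4.3]
grip_width: 15.1
grasp_force: 30.6
```

```bash
python3 -m jog '[[[0,0,-0.5],0,1],[[0,0,-1],0,1],[[0,0,-1.5],0,1],[[0,0,-1.5],0,1],[[0,0,-1.5],0,1],[[0,0,-1.5],0,1],[[0,0,-1.5],0,1],[[0,0,-1.5],0,1],[[0,0,-1],0,1],[[0,0,0],0,1]]'
python3 - <<'E'
from h import *
import pickle
c=cap('wrist','w5.png');c['fe']=1;pickle.dump(c,open('c5.pkl','wb'));s=cap('side','s5.png');pickle.dump(s,open('s5.pkl','wb'))
a=cv2.imread('pics/w5.png');b=cv2.imread('pics/s5.png')
p=proj(s,ctrl.read_state()['ee_pos'])[0].astype(int);print(p)
b=b[p[1]-50:p[1]+50,p[0]-50:p[0]+50]
cv2.imwrite('pics/v5.png',np.hstack([cv2.resize(a,(480,360)),cv2.resize(b,(320,360),interpolation=cv2.INTER_CUBIC)]))
E
```

```text
clock: 10.45
ee_pos: [600.4, 145.1, 170.4]
eef_rot: [-3.129, -0.274, -0.007]
wrist_force: [0.1, 0.2, -1.9]
grip_width: 15.0
grasp_force: 30.1
[313 157]
```

View pics/v5.png

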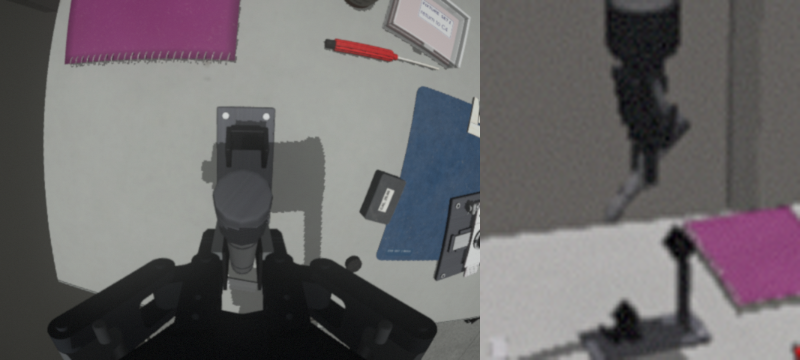

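The punch is held and still at about 45°; the cap is clear of the palm. Upright it would hit the palm from this grip, since the cap end is 64 mm from the grip and the body only 54 mm. I'll set it back in the stand and regrip a little higher on the barrel, nearer the fingertips, then pivot it upright using the bush.

```bash
python3 -m jog '[[[0,0,1.5],0,1],[[0,0,1.5],0,1],[[0,0,1.5],0,1],[[0,0,1.5],0,1],[[0,0,1.5],0,1],[[0,0,1.5],0,1],[[0,0,1],0,1],[[0,0,1],0,1],[[0,0,0.5],0,1],[[0,0,0],0,1]]'
python3 -m jog '[[[0,0,0],0,1],[[0,0,0],0,1],[[0,0,0],0,5],[[0,0,0],0,5],[[0,0,0],0,5],[[0,0,0],0,5],[[0,0,0],0,5],[[0,0,0],0,5],[[0,0,0],0,5],[[0,0,0],0,5]]'
```

```text
clock: 11.38
ee_pos: [599.5, 143.8, 52.4]
eef_rot: [3.129, 0.274, 0.001]
wrist_force: [1.2, -4.8, 0.3]
grip_width: 14.6
grasp_force: 31.1
clock: 12.22
ee_pos: [599.0, 144.6, 52.5]
eef_rot: [-3.13, -0.274, 0.0]
wrist_force: [-0.0, 0.2, -0.9]
grip_width: 49.8
grasp_force: 0.0
```

```bash
python3 -m jog '[[[0.2,0.05,-0.4],1,5],[[0.18,0.05,-0.4],0,5],[[0,0,0],0,5],[[0,0,0],0,1],[[0,0,0],0,1],[[0,0,0],0,1],[[0,0,0],0,1],[[0,0,0],0,1],[[0,0,0],0,1],[[0,0,0],0,1]]' 25
python3 -m jog '[[[0,0,0],0,1],[[0,0,-0.5],0,1],[[0,0,-1],0,1],[[0,0,-1.5],0,1],[[0,0,-2],0,1],[[0,0,-2],0,1],[[0,0,-2],0,1],[[0,0,-2],0,1],[[0,0,-1.5],0,1],[[0,0,-0.5],0,1]]'
python3 - <<'E'
from h import *
s=ctrl.read_state();Rm=R.from_rotvec(s['eef_rot']).as_matrix();print(s['ee_pos'],np.degrees(np.arctan2(Rm[1,0],Rm[0,0])),s['joint_positions'])
E
```

```text
clock: 13.05
ee_pos: [602.8, 144.1, 60.5]
eef_rot: [3.132, 0.247, -0.0]
wrist_force: [-0.9, 0.1, 1.1]
grip_width: 14.6
grasp_force: 26.6
clock: 13.88
ee_pos: [604.3, 144.5, 194.0]
eef_rot: [-3.131, -0.246, -0.007]
wrist_force: [-0.8, -0.3, -0.9]
grip_width: 15.0
grasp_force: 26.4
[604.27701855 144.51164477 193.98411872] 8.999984407131125 [2.32287300e-01 3.81364684e-01 1.68030983e+00 7.76942969e-05
 1.07548477e+00 1.64596660e+00]
```

```bash
python3 -m jog '[[[0,0,0],-4.2,1],[[0,0,0],-4.2,1],[[-0.6,2,0],0,1],[[-1.1,3.4,0],0,1],[[-1.1,3.4,0],0,1],[[-1.1,3.4,0],0,1],[[-1.1,3.4,0],0,1],[[-1.1,3.4,0],0,1],[[-1.1,3.4,0],0,1],[[-1.1,3.4,0],0,1]]'
python3 -m jog '[[[-1.1,3.4,0],0,1],[[-1.1,3.4,0],0,1],[[-0.9,2.4,1],0,1],[[-0.4,1.3,2],0,1],[[0,0.6,2],0,1],[[0,0.2,1],0,1],[[0,0,0.5],0,1],[[0,0,0],0,1],[[0,0,0],0,1],[[0,0,0],0,1]]'
python3 - <<'E'
from h import *
import pickle
s=ctrl.read_state();Rm=R.from_rotvec(s['eef_rot']).as_matrix();print(s['ee_pos'],np.degrees(np.arctan2(Rm[1,0],Rm[0,0])))
c=cap('wrist','w6.png');c['fe']=1;b=cap('side','s6.png');d=cap('scene','sc6.png')
pickle.dump((c,b,d,s),open('c6.pkl','wb'))
C3=pickle.load(open('c3.pkl','rb'))
print('mouth c3',onz(C3,np.array((232,225))/3+[261,249],59))
x=np.array([np.cos(.303),np.sin(.303),0]);pts=[s['ee_pos']-x*50.2-[0,0,40.5],[560,-257,59],s['ee_pos']+x*41.7+[0,0,51.4]]
p=proj(b,pts);print('side tip,mouth,capend',p);q=proj(d,pts);print('scene',q);print('w',wproj(c,pts))
i=[cv2.imread('pics/'+f) for f in('w6.png','s6.png')]
u=p[1].astype(int);B=i[1][u[1]-70:u[1]+30,u[0]-50:u[0]+50];print('crop',u-[50,70])
cv2.imwrite('pics/v6.png',np.hstack([cv2.resize(i[0][150:450,170:470],(300,600) if 0 else (400,400)),cv2.resize(B,(400,400),interpolation=cv2.INTER_CUBIC)]))
E
```

```text
clock: 14.72
ee_pos: [600.3, -128.5, 190.3]
eef_rot: [-3.105, -0.475, 0.001]
wrist_force: [1.7, -0.2, -1.4]
grip_width: 14.7
grasp_force: 26.4
clock: 15.55
ee_pos: [602.0, -244.7, 126.6]
eef_rot: [3.105, 0.477, 0.002]
wrist_force: [0.8, -0.4, -1.2]
grip_width: 15.1
grasp_force: 26.4
[ 602.02639317 -244.6593754   126.63388604] 17.45436268234427
mouth c3 [ 560.83851375 -256.09482212   59.        ]
side tip,mouth,capend [[326.56499734 244.09023987]
 [328.35652708 251.23541441]
 [355.59515972 207.0880053 ]]
scene [[312.31294793 236.98164071]
 [310.30698963 241.58062507]
 [280.69666843 214.23951212]]
w [[323.85257011 353.49207833]
 [322.51725647 321.81273847]
 [326.04532279 266.26848716]]
crop [278 181]
```

```bash
python3 -m jog '[[[0.1,-0.1,0],0,1],[[0,0,0.6],0,1],[[0,0,0.6],0,1],[[0,0,0.6],0,1],[[0,0,0.5],0,1],[[0,0,0.4],0,1],[[0,0,0.3],0,1],[[0,0,0.2],0,1],[[0,0,0],0,1],[[0,0,0],0,1]]' 25
```

```text
clock: 16.53
ee_pos: [601.9, -243.9, 93.4]
eef_rot: [-3.105, -0.475, 0.0]
wrist_force: [0.4, -0.7, -0.9]
grip_width: 14.9
grasp_force: 26.4
```

```bash
python3 -m jog '[[[-0.27,0,-0.14],0,1],[[-0.27,0,-0.14],0,1],[[-0.28,0,-0.14],0,1],[[-0.28,0,-0.15],0,1],[[-0.34,0,-0.17],0,1],[[-0.34,0,-0.17],0,1],[[-0.34,0,-0.17],0,1],[[-0.34,0,-0.18],0,1],[[0,0,0],0,1],[[0,0,0],0,1]]' 20
```

```text
clock: 17.37
ee_pos: [578.0, -251.4, 106.1]
eef_rot: [-3.105, -0.475, 0.0]
wrist_force: [0.6, 0.3, -1.7]
grip_width: 14.5
grasp_force: 26.2
```

```bash
python3 -m jog '[[[-0.33,0,-0.1],0,1],[[-0.33,0,-0.1],0,1],[[-0.33,0,-0.1],0,1],[[-0.32,0,-0.09],0,1],[[-0.32,0,-0.04],0,1],[[-0.31,0,-0.03],0,1],[[-0.31,0,-0.03],0,1],[[-0.31,0,-0.03],0,1],[[0,0,0],0,1],[[0,0,0],0,1]]' 20
python3 - <<'E'
from h import *
import pickle
s=ctrl.read_state()
c=cap('wrist','w7.png');c['fe']=1;b=cap('side','s7.png')
pickle.dump((c,b,s),open('c7.pkl','wb'))
x=np.array([np.cos(.303),np.sin(.303),0]);g=s['ee_pos']+[0,0,9.7]
for f in(45,22,10,0):
  f=np.radians(f);pts=[g+k*(x*np.sin(f)+[0,0,np.cos(f)]) for k in(-71,59)];print(wproj(c,pts).round(),proj(b,pts).round())
i=[cv2.imread('pics/'+f) for f in('w7.png','s7.png')]
u=proj(b,[560,-257,80])[0].astype(int);B=i[1][u[1]-50:u[1]+50,u[0]-50:u[0]+50];print('crop',u-50)
cv2.imwrite('pics/v7.png',np.hstack([cv2.resize(i[0][150:450,170:470],(400,400)),cv2.resize(B,(400,400),interpolation=cv2.INTER_CUBIC)]))
E
```

```text
clock: 18.2
ee_pos: [553.9, -259.0, 111.3]
eef_rot: [-3.105, -0.475, -0.0]
wrist_force: [-0.9, 0.4, -1.3]
grip_width: 14.7
grasp_force: 26.2
[[324. 353.]
 [326. 267.]] [[311. 254.]
 [340. 216.]]
[[324. 307.]
 [326. 356.]] [[318. 256.]
 [334. 214.]]
[[324. 282.]
 [326. 398.]] [[323. 255.]
 [330. 214.]]
[[324. 262.]
 [326. 427.]] [[326. 254.]
 [327. 215.]]
crop [278 195]
```

View pics/v7.png

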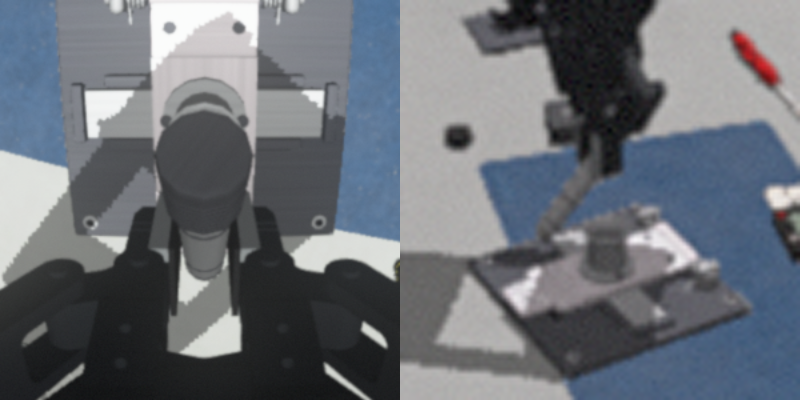

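The picture shows the punch still at 45°, with its point outside the bush on the robot side (at crop (545,238)) and the leaf still level. My arc raised the point out of the flare. I'll go back and drive purely horizontally this time, so the point stays trapped and goes deeper as the punch turns.

```bash
python3 -m jog '[[[0.5,0,0],0,1],[[0.8,0,0],0,1],[[0.8,0,0],0,1],[[0.8,0,0],0,1],[[0.8,0,0],0,1],[[0.8,0,0],0,1],[[0.5,0,0],0,1],[[0,0,0],0,1],[[0,0,0.5],0,1],[[0,0,0.5],0,1]]' 20
python3 -m jog '[[[0,0,0.5],0,1],[[0,0,0.3],0,1],[[0,0,0.1],0,1],[[0,0,0],0,1],[[0,0,0],0,1],[[-0.1,0,0],0,1],[[-0.1,0,0],0,1],[[-0.1,0,0],0,1],[[-0.1,0,0],0,1],[[-0.1,0,0],0,1]]' 20
```

```text
clock: 19.13
ee_pos: [601.6, -244.0, 101.0]
eef_rot: [3.105, 0.475, 0.0]
wrist_force: [-0.9, 0.2, -2.1]
grip_width: 14.9
grasp_force: 26.2
clock: 19.97
ee_pos: [597.7, -245.5, 92.7]
eef_rot: [3.105, 0.475, 0.003]
wrist_force: [2.8, 2.3, -0.1]
grip_width: 15.0
grasp_force: 26.4
```

```bash
python3 -m jog '[[[-0.1,0,0],0,1],[[-0.1,0,0],0,1],[[-0.1,0,0],0,1],[[-0.1,0,0],0,1],[[-0.1,0,0],0,1],[[-0.1,0,0],0,1],[[-0.1,0,0],0,1],[[-0.1,0,0],0,1],[[0,0,0],0,1],[[0,0,0],0,1]]' 20
python3 - <<'E'
from h import *
s=ctrl.read_state();c=cap('wrist','w8.png');c['fe']=1
x=np.array([np.cos(.303),np.sin(.303),0]);g=s['ee_pos']+[0,0,9.7]
im=cv2.cvtColor(c['img'],cv2.COLOR_RGB2GRAY)
for f in(45,40,35,30):
  r=np.radians(f);print(f,wproj(c,[g+59*(x*np.sin(r)+[0,0,np.cos(r)])]).round(1))
print(s['wrist_force'],s['torque'])
for n in ('w7.png','w8.png'):
  q=cv2.GaussianBlur(cv2.imread('pics/'+n,0),(5,5),1)[210:340,260:400]
  print(n,cv2.HoughCircles(q,cv2.HOUGH_GRADIENT,1,20,param1=60,param2=12,minRadius=28,maxRadius=48))
E
```

```text
clock: 20.8
ee_pos: [591.2, -248.1, 93.3]
eef_rot: [3.104, 0.475, 0.006]
wrist_force: [5.3, 1.0, 0.9]
grip_width: 15.0
grasp_force: 25.5
45 [[326.1 265.7]]
40 [[326.2 284. ]]
35 [[326.3 303.4]]
30 [[326.3 323.2]]
[5.34423166 0.97176735 0.88922593] [ 0.30313155 -0.98402252  0.01019284]
w7.png [[[62.5 59.5 36.3]
  [63.5 30.5 33.2]
  [61.5 79.5 35.2]]]
w8.png [[[61.5 78.5 41.9]]]
```

```bash
cat > ang.py <<'E'
from h import *
import sys
s=ctrl.read_state();n=sys.argv[1];c=cap('wrist',n);c['fe']=1
x=np.array([np.cos(.303),np.sin(.303),0]);g=s['ee_pos']+[0,0,9.7]
F=np.radians(np.arange(0,50,1.));v=np.array([wproj(c,[g+59*(x*np.sin(r)+[0,0,np.cos(r)])])[0][1] for r in F])
d=s['ee_pos'][:2]-[560.4,-256.6];print('jig x,y of grip',d@x[:2],d@[-x[1],x[0]])
q=cv2.GaussianBlur(cv2.imread('pics/'+n,0),(5,5),1)[210:440,260:400]
h=cv2.HoughCircles(q,cv2.HOUGH_GRADIENT,1,20,param1=60,param2=12,minRadius=30,maxRadius=60)
for u in (h[0][:4] if h is not None else []): print(u+[260,210,0],'phi',np.degrees(np.interp(-(u[1]+210),-v,F)))
E
python3 -m jog '[[[-0.2,0,0],0,1],[[-0.2,0,0],0,1],[[-0.2,0,0],0,1],[[-0.2,0,0],0,1],[[-0.2,0,0],0,1],[[-0.2,0,0],0,1],[[0,0,0],0,1],[[0,0,0],0,1],[[0,0,0],0,1],[[0,0,0],0,1]]' 20
python3 ang.py w9.png
```

```text
clock: 21.68
ee_pos: [579.1, -251.6, 92.9]
eef_rot: [3.105, 0.475, 0.003]
wrist_force: [3.6, 2.2, 2.5]
grip_width: 14.8
grasp_force: 23.5
jig x,y of grip 19.309650155881954 -0.7530899342437286
[321.5 310.5  40.5] phi 33.2954092370058
[319.5 289.5  31.5] phi 38.66227851818767
[379.5        253.5         41.59999847] phi 48.66293057506065
[304.5        360.5         53.79999924] phi 20.614087229290977
```

Run:
```python
import cv2,numpy as np
for n in('w7','w8','w9'):
  a=cv2.imread(f'pics/{n}.png',0)
  print(n,'v210..420 step5 at u=322:',[int(a[v:v+3,318:326].mean()) for v in range(200,420,6)])
for n in('w7','w9'):
  a=cv2.imread(f'pics/{n}.png',0)
  for v in (270,290,310,330,350,370): print(n,v,[int(a[v:v+3,u:u+4].mean()) for u in range(264,384,6)])
```

```text
w7 v210..420 step5 at u=322: [195, 170, 160, 125, 95, 142, 78, 76, 75, 74, 73, 72, 72, 71, 70, 69, 73, 61, 64, 64, 63, 95, 108, 108, 108, 104, 105, 212, 143, 129, 128, 128, 129, 156, 215, 215, 163]
w8 v210..420 step5 at u=322: [90, 168, 203, 166, 206, 204, 200, 200, 80, 81, 81, 81, 80, 80, 80, 80, 81, 80, 80, 85, 71, 77, 112, 116, 112, 146, 196, 253, 252, 252, 244, 250, 249, 144, 144, 141, 124]
w9 v210..420 step5 at u=322: [199, 204, 202, 201, 203, 200, 198, 190, 192, 187, 152, 152, 76, 83, 84, 83, 85, 84, 85, 86, 87, 88, 89, 89, 89, 147, 251, 250, 250, 244, 241, 144, 137, 136, 135, 134, 130]
w7 270 [81, 80, 80, 83, 70, 73, 72, 72, 72, 72, 72, 70, 70, 71, 72, 70, 107, 78, 78, 78]
w7 290 [118, 121, 120, 121, 136, 56, 70, 72, 70, 68, 69, 71, 71, 70, 60, 148, 79, 74, 74, 75]
w7 310 [123, 58, 40, 44, 79, 70, 58, 61, 62, 63, 64, 64, 63, 62, 71, 78, 46, 37, 41, 75]
w7 330 [98, 39, 38, 77, 79, 63, 34, 83, 102, 102, 103, 110, 97, 32, 58, 78, 77, 37, 37, 57]
w7 350 [37, 38, 37, 35, 36, 41, 41, 204, 91, 101, 104, 95, 147, 41, 42, 37, 36, 37, 39, 37]
w7 370 [33, 34, 34, 34, 35, 39, 69, 217, 211, 135, 129, 129, 130, 65, 40, 37, 37, 36, 36, 35]
w9 270 [152, 152, 153, 189, 192, 150, 156, 155, 115, 92, 92, 120, 157, 157, 158, 195, 185, 156, 155, 155]
w9 290 [152, 168, 153, 184, 84, 80, 82, 84, 84, 83, 85, 83, 84, 84, 82, 91, 177, 153, 152, 151]
w9 310 [125, 61, 46, 57, 82, 83, 83, 84, 85, 84, 86, 86, 85, 83, 82, 82, 71, 45, 48, 80]
w9 330 [68, 44, 45, 83, 74, 84, 85, 87, 87, 89, 88, 87, 87, 87, 86, 81, 84, 45, 43, 49]
w9 350 [42, 44, 45, 47, 48, 53, 58, 251, 237, 164, 146, 219, 250, 64, 56, 50, 48, 46, 45, 41]
w9 370 [39, 41, 43, 45, 48, 53, 89, 247, 247, 247, 247, 247, 248, 119, 54, 50, 48, 45, 42, 40]
```

Run:
```python
from h import *
b=cap('side','s9.png');s=ctrl.read_state()
print(s['wrist_force'],s['torque'])
x=np.array([np.cos(.303),np.sin(.303),0]);o=np.array([560.4,-256.6,0]);g=s['ee_pos']+[0,0,9.7]
J=lambda a,z,y=0:o+x*a+np.array([-x[1],x[0],0])*y+[0,0,z]
print('mouth L,C,R, foot L,R, tab, grip, tip33, tcp',proj(b,[J(-18,59),J(0,59),J(18,59),J(-14,27),J(14,27),J(-64,25),g,g-71*(x*np.sin(.58)+[0,0,np.cos(.58)]),s['ee_pos']]).round(1).tolist())
for n in('s7','s9'):
  a=cv2.imread(f'pics/{n}.png',0)
  print(n)
  for v in range(228,268,2): print(v,*[f'{int(k):3d}' for k in a[v,304:348]])
```

```text
[5.19599664 0.70851425 2.73632671] [ 0.36066695 -0.93365633 -0.02493289]
mouth L,C,R, foot L,R, tab, grip, tip33, tcp [[322.9, 253.0], [328.5, 251.1], [333.9, 249.3], [324.2, 261.7], [332.6, 258.8], [308.7, 267.6], [334.7, 236.5], [322.6, 257.8], [334.6, 239.4]]
s7
228 176 175 175 177 174 174 175 173 179 174 153  80  25  30  43  37  39  49  49  30  27  38  50  41  24  22  21  21  29  29  37  68  98 106 122 153 166 164 163 158 156 138 123 116
230 173 176 170 171 173 174 175 173 176 176 161  92  56  51  47  55  64  65  54  30  19  47  72  71  45  26  25  21  31  57  85  98 113 110 103  98  91  89  86  91  90  89  91  89
232 176 175 175 177 176 174 174 169 164 165 158 154 154 147 127 110 105  95  64  30  23  44  69  75  44  32  32  27  28  59  87  96  94  93  93  95  95  92  95  95  93  93  93  95
234 156 138 126 114 113 111 108 105  99  93  84  91  90  90  92  92  91  87  65  41  59  73  75  73  47  26  26  33  30  56  90  95  95  95  94  93  93  94  94  93  95  93  95  95
236  90  91  94  92  92  92  91  92  94  93  93  92  87  90  93  90  93  94 101  90  94  84  74  69  48  25  24  3
[... 5668 characters left out ...]
  97  92  96  96  97  99 128 150 167 194 227 227 210 154 126 109  94  69  68  71  75  75  77  74  73  73  86 106 122 134 137 136 134 138 139 137 132 109 116 139
262  97 100  96  92  91 112 151 196 221 224 225 228 228 221 220 211 156 133 122 103 104  97  81  81  77  77  76  81  75  79 102 108 117 133 136 138 138 136 132 133 131 131 113  95
264  94  95  97 100 113 143 194 222 228 226 225 223 224 226 216 162 130 132 134 118 106 100 102  96  97  94  98  91  71  81  99 116 129 132 126 116 108  94  88  77  70  61  64  58
266 133 157 186 205 199 216 222 223 220 220 225 226 227 225 202 148 132 136 137 138 141 139 132 131 124 122 126 127 125 122 115 104  98  94  78  66  66  60  55  56  56  53  60  52
```

The side profile shows the barrel inside the bush, leaning, with the leaf still level. The wrist view puts the cap end near jig x +52 mm, z 152, so the point is about 20 mm down the bore and the punch leans on the far rim. That is stable, so I'll release it, go round behind and push the cap upright with closed fingers.

```bash
python3 -m jog '[[[0,0,0],0,2],[[0,0,0],0,2.5],[[0,0,0],0,3],[[0,0,0],0,4],[[0,0,0],0,6],[[0,0,0],0,8.5],[[0,0,0],0,8.5],[[0,0,0],0,8.5],[[0,0,0],0,8.5],[[0,0,0],0,8.5]]' 20
python3 ang.py w10.png
python3 - <<'E'
import cv2
a=cv2.imread('pics/w10.png',0)
print([int(a[v:v+3,318:326].mean()) for v in range(200,420,6)])
for v in (250,270,290,310,330): print(v,[int(a[v:v+3,u:u+4].mean()) for u in range(252,400,6)])
E
```

```text
clock: 22.62
ee_pos: [577.9, -251.4, 92.3]
eef_rot: [-3.105, -0.475, 0.0]
wrist_force: [0.6, -0.5, 0.5]
grip_width: 85.2
grasp_force: 0.0
jig x,y of grip 18.204038797926653 -0.2854805221618825
[330.5 305.5  40. ] phi 34.69510510600744
[322.5        286.5         32.09999847] phi 39.58598609511533
[330.5        344.5         49.20000076] phi 24.882641861272138
[380.5        250.5         34.90000153] phi 49.0
[197, 196, 192, 193, 193, 192, 185, 185, 185, 156, 150, 101, 81, 82, 83, 84, 86, 87, 88, 91, 93, 95, 97, 97, 242, 250, 250, 248, 248, 237, 231, 143, 138, 137, 135, 134, 127]
250 [67, 68, 68, 70, 70, 179, 185, 184, 189, 185, 188, 186, 184, 189, 189, 190, 188, 187, 188, 73, 68, 67, 66, 66, 65]
270 [144, 144, 145, 145, 146, 179, 185, 145, 150, 131, 76, 79, 81, 81, 79, 78, 81, 184, 185, 148, 148, 148, 147, 147, 147]
290 [147, 147, 148, 207, 149, 172, 119, 75, 84, 84, 84, 84, 84, 83, 83, 83, 82, 80, 77, 103, 146, 145, 145, 144, 143]
310 [107, 125, 125, 126, 127, 188, 213, 87, 89, 89, 90, 88, 89, 88, 88, 85, 83, 83, 83, 76, 80, 79, 78, 78, 77]
330 [123, 124, 125, 126, 127, 139, 250, 250, 153, 93, 97, 97, 96, 94, 93, 93, 92, 88, 93, 84, 83, 82, 80, 79, 78]
```

It is leaning stably in the bush. Now round behind it.

```bash
python3 -m jog '[[[0,0,-0.7],0,8.5],[[0,0,-1.3],0,8.5],[[0,0,-1.5],0,8.5],[[0,0,-1.5],0,8.5],[[0,0,-1.5],0,8.5],[[0,0,-1.5],0,8.5],[[0,0,-0.8],0,8.5],[[1.5,0,0],0,8.5],[[2,0,0],0,8.5],[[2,0,0],0,8.5]]'
python3 -m jog '[[[2,0,0],0,0],[[1,0,0],0,0],[[0,0,0],0,0],[[0,0,0],0,0],[[0,0,0],0,0],[[0,0,0],0,0],[[0,0,1],0,0],[[0,0,1.5],0,0],[[0,0,1.5],0,0],[[0,0,1],0,0]]' 40
python3 ang.py w11.png | head -1
```

```text
clock: 23.5
ee_pos: [630.9, -235.1, 181.6]
eef_rot: [3.105, 0.474, 0.002]
wrist_force: [-0.4, -0.5, 0.0]
grip_width: 85.0
grasp_force: 0.0
clock: 24.33
ee_pos: [657.7, -226.1, 128.3]
eef_rot: [-3.105, -0.474, 0.003]
wrist_force: [-0.5, 1.3, 0.1]
grip_width: -0.0
grasp_force: 0.0
jig x,y of grip 101.99171440373202 0.1159905197427773
```

```bash
python3 -m jog '[[[-0.8,0.1,0],0,0],[[-0.8,0.1,0],0,0],[[-0.5,0,0],0,0],[[-0.5,0,0],0,0],[[-0.5,0,0],0,0],[[-0.5,0,0],0,0],[[-0.5,0,0],0,0],[[-0.5,0,0],0,0],[[0,0,0],0,0],[[0,0,0],0,0]]'
python3 -m jog '[[[-0.5,0,0],0,0],[[-0.5,0,0],0,0],[[-0.5,0,0],0,0],[[-0.4,0,0],0,0],[[-0.3,0,0],0,0],[[-0.3,0,0],0,0],[[-0.3,0,0],0,0],[[-0.2,0,0],0,0],[[0,0,0],0,0],[[0,0,0],0,0]]'
python3 ang.py w12.png | head -1
```

```text
clock: 25.22
ee_pos: [615.4, -241.8, 130.3]
eef_rot: [-3.105, -0.475, 0.0]
wrist_force: [1.0, -0.2, 0.5]
grip_width: -0.0
grasp_force: 0.0
clock: 26.05
ee_pos: [587.1, -250.7, 130.3]
eef_rot: [3.105, 0.475, 0.0]
wrist_force: [-0.4, 0.7, 0.1]
grip_width: -0.0
grasp_force: 0.0
jig x,y of grip 27.216862108386408 -2.341638297014021
```

```bash
cat > side.py <<'E'
from h import *
import sys
b=cap('side',sys.argv[1]);s=ctrl.read_state()
x=np.array([np.cos(.303),np.sin(.303),0]);o=np.array([560.4,-256.6,0])
P=[o+[0,0,z] for z in(59,90,118,148,166)]+[s['ee_pos']];print(proj(b,P).round(1).tolist(),s['ee_pos'])
a=cv2.cvtColor(b['img'],cv2.COLOR_RGB2GRAY);sat=cv2.cvtColor(b['img'],cv2.COLOR_RGB2HSV)[...,1]
for v in range(200,256,3): print(v,*[f'{int(k):3d}' for k in a[v,312:346]],'|',*[int(k)//10 for k in sat[v,312:346]])
E
python3 side.py s12.png
```

```text
[[328.5, 251.1], [328.5, 242.1], [328.6, 233.6], [328.7, 224.4], [328.7, 218.7], [337.6, 227.6]] [ 587.22297836 -250.65563979  130.30968396]
200  33  61  94  96  98  96  97  97  97  97  92  93  92  75  49  31  24  37  29  23  25  30  30  30  28  26  33  22  32  21  19  30  29  35 | 1 2 2 2 2 2 2 2 1 2 2 2 1 2 2 3 3 1 3 9 6 4 0 2 3 2 0 9 2 6 5 3 2 4
203 100  96  93  92  91  90  88  86  84  73  70  75  84 107 109  80  41  23  27  23  30  24  26  19  32  19  30  26  19  27  28  17  26  29 | 1 2 1 2 2 1 2 0 1 2 1 0 0 0 0 0 0 7 3 7 5 3 5 8 4 0 3 4 7 0 1 12 1 3
206 114 120 140 163 170 169 172 172 179 179 177 177 179 178 177 165 115  51  19  26  19  30  31  26  24  28  24  31  29  25  25  28  21  32 | 1 0 0 0 0 0 0 0 0 0 0 0 0 0 0 0 0 0 7 4 7 0 3 4 2 0 4 3 5 6 5 5 4 3
209 176 176 175 176 176 176 173 175 176 178 176 175 179 176 177 179 163 113  53  27  16   7  26  25  20  28  28  36  33  30  30  34  45  42 | 0 0 0 0 0 0 0 0 0 0 0 0 0 0 0 0 0 0 1 3 7 25 6 2 5 3 6 2 4 0 4 3 1 3
212 176 177 176 177 174 176 175 175 176 179 176 178 179 179 177 178 180 178 173 167 129  62  18  20  16  28  32  28  
[... 2438 characters left out ...]
0 11 10 10 10 11 10 9 7 2 0 0 0 1 5 9 8 6 6 7 9 9 9 9 9 8 9
248  95  99  96  95  94  95  92  95  92  92  91  93  91  92  98 102  81  72  79  76  74  78  93  90  91 115 149 150 135 119 119 100  96  94 | 10 9 9 9 9 9 9 10 10 10 10 10 9 10 9 5 2 0 0 0 1 1 2 1 1 0 0 0 0 0 1 7 9 9
251  97  98  98  98  96  97  99  96  99 105 107 107 112 107 103  88  75  76  74  72  72  87 105 104  93  79  79  84 111 136 189 203 179 124 | 9 10 10 10 10 9 7 8 6 2 2 1 0 0 0 0 0 0 1 0 0 1 0 1 1 0 0 0 0 1 1 1 1 4
254  94  74  59  67  90 113 107 108 113 115 109 101  98  89  83  83  78  84  86  84  81  86  98 117 134 141 128 106 110 130 137 135 134 132 | 3 3 5 1 0 0 0 0 0 0 0 1 1 0 0 0 1 0 0 0 1 0 0 1 1 0 0 0 0 1 1 1 1 1
```

```bash
python3 -m jog '[[[-0.1,0,0],0,0],[[-0.1,0,0],0,0],[[-0.1,0,0],0,0],[[-0.1,0,0],0,0],[[-0.1,0,0],0,0],[[0,0,0],0,0],[[0,0,0],0,0],[[0,0,0],0,0],[[0,0,0],0,0],[[0,0,0],0,0]]'
python3 side.py s13.png | awk 'NR==1||($1>=221&&$1<=252)'
```

```text
clock: 26.98
ee_pos: [582.3, -252.2, 130.3]
eef_rot: [3.105, 0.475, -0.0]
wrist_force: [0.6, 1.4, -0.2]
grip_width: -0.1
grasp_force: 0.0
[[328.5, 251.1], [328.5, 242.1], [328.6, 233.6], [328.7, 224.4], [328.7, 218.7], [336.0, 228.1]] [ 582.30873495 -252.14957616  130.26736766]
221 174 162 114  84  86  87  90 102 116 120 123 130 129 128 130 127 114  90  81  81  78  59  61  71  56  23  32  27  44  89 149 180 180 179 | 0 0 0 0 1 1 1 0 0 0 0 0 0 0 0 0 0 1 1 0 1 0 1 0 0 3 2 5 0 0 0 0 0 0
224 175 163 105  80  86  92  89 101 118 113 104 102  91  92  93  95  93  84  84  80  78  62  64  71  52  36  24  25  36  88 146 172 178 179 | 0 0 0 1 1 0 0 0 0 0 0 0 0 1 0 1 1 0 1 0 1 0 0 0 1 1 3 2 1 0 0 0 0 0
227 177 169 136  69  43  54  49  42  44  37  34  34  36  36  37  42  49  58  56  61  60  56  63  62  48  22  24  28  43  91 153 175 178 169 | 0 0 0 0 2 0 0 3 2 3 1 3 3 2 1 2 2 2 2 2 1 1 1 1 1 4 4 3 1 0 0 0 0 0
230 175 173 156  94  45  54  51  51  65  71  61  77  93  86  73  60  50  40  40  45  41  43  52  75  94 105  95  96 100  89  90  86  91  92 | 0 0 0 0 2 1 1 1 1 0 0 0 0 3 6 7 2 1 2 2 2 1 4 4 3
[... 900 characters left out ...]
 10 2 1 0 0 0 3 8 9 9 9 9 9 10 10 10 10 10 10
245  93  97  91  93  92  94  94  94  93  93  95  95  94  94  94  89  72  74  72  71  80  97  96 102 111 109  97  98  99  98  95  96  97  96 | 10 9 10 10 10 9 10 10 10 10 9 10 10 10 10 9 3 1 1 1 5 8 9 8 6 6 8 9 9 8 9 9 9 9
248  96  94  95  95  93  93  92  93  94  93  95  95  93  94  96  92  76  72  73  75  74  94  99  93  88 119 148 145 134 125 119 100  94  95 | 9 10 10 9 10 9 9 10 9 10 10 9 9 10 9 7 2 0 0 0 1 1 1 1 0 0 0 0 0 0 1 7 10 9
251  96  94  96  94  92  99  99  96  98 105 106 107 111 106  96  75  71  76  76  73  75 103 105  99  93  82  78  96 123 158 201 216 184 132 | 10 10 10 10 10 9 7 7 6 2 2 1 0 1 0 0 0 1 0 1 1 0 0 1 1 1 1 0 0 1 1 0 0 3
```

The punch is upright in the bush: barrel column constant at about 330 px over rows 239–248. Now back off, rise, open, and measure the cap centre from above.

```bash
python3 -m jog '[[[0.5,0,0],0,0],[[1,0,0],0,0],[[1,0,-0.5],0,0],[[0,0,-1],0,0],[[0,0,-1.5],0,0],[[0,0,-1.5],0,0],[[0,0,-1.5],0,8.5],[[0,0,-1],0,8.5],[[0,0,0],0,8.5],[[0,0,0],0,8.5]]'
python3 - <<'E'
from h import *
s=ctrl.read_state();c=cap('wrist','w14.png');c['fe']=1
x=np.array([np.cos(.303),np.sin(.303),0]);o=np.array([560.4,-256.6,0]);d=(s['ee_pos']-o);print('tcp jig',d@x,d@[-x[1],x[0],0],s['ee_pos'][2],s['grip_width'])
p=wproj(c,[o+[0,0,148],o+[0,0,59],o+[0,0,166]]);print(p)
u,v=p[0].astype(int);q=cv2.GaussianBlur(cv2.imread('pics/w14.png',0),(3,3),1);y0,x0=v-70,u-70
h=cv2.HoughCircles(q[y0:v+70,x0:u+70],cv2.HOUGH_GRADIENT,1,15,param1=80,param2=12,minRadius=18,maxRadius=50)
for k in h[0][:5]:
  P=onz(c,k[:2]+[x0,y0],148)-o;dist=np.linalg.norm(onz(c,k[:2]+[x0,y0],148)-(-R.from_rotvec(np.ravel(c['rvec'])).as_matrix().T@np.ravel(c['tvec'])));print(k+[x0,y0,0],'jig',P@x,P@[-x[1],x[0],0],'r exp',371.6*10/dist)
a=q
for w in range(v-60,v+64,6): print(w,[int(a[w,i]) for i in range(u-54,u+56,6)])
E
```

```text
clock: 27.87
ee_pos: [606.6, -244.7, 201.0]
eef_rot: [3.105, 0.475, 0.002]
wrist_force: [0.2, 0.3, -1.1]
grip_width: 48.1
grasp_force: 0.0
tcp jig 47.63914229159845 -2.4621655084602403 201.03778261424196 48.05070382994427
[[319.84733817 338.74509203]
 [320.4022485  281.49510994]
 [319.69331852 355.23465856]]
[294.5        318.5         47.09999847] jig 14.491266984946035 15.264367456076238 r exp 16.417385649714575
[282.5        305.5         29.89999962] jig 23.32314040162148 22.158590291275477 r exp 16.68042224187343
[319.5        297.5         28.20000076] jig 28.77653690682612 0.10459103029432427 r exp 16.96277094907172
[358.5 298.5  22.5] jig 27.980807271155253 -22.895748475382764 r exp 16.85563764560764
[321.5        315.5         22.10000038] jig 16.656289581472613 -1.0518443991793902 r exp 16.53965848541472
278 [91, 115, 117, 117, 118, 236, 226, 160, 79, 80, 79, 86, 127, 171, 86, 76, 75, 74, 71]
284 [114, 114, 114, 115, 115, 232, 225, 171, 89, 80, 80, 78, 126, 171, 82, 76, 75, 74, 72]
290 [116, 117, 116, 117, 118, 230, 241, 212, 152, 80, 79, 78, 182, 230, 118, 79, 75, 74, 73]

[... 1032 characters left out ...]

362 [119, 119, 121, 120, 121, 121, 122, 123, 123, 183, 203, 203, 204, 204, 204, 204, 202, 203, 201]
368 [118, 119, 120, 120, 121, 122, 123, 123, 184, 201, 202, 202, 204, 203, 202, 202, 202, 202, 200]
374 [118, 119, 120, 121, 122, 122, 123, 193, 202, 201, 202, 201, 203, 202, 202, 200, 201, 200, 199]
380 [118, 119, 120, 120, 121, 123, 194, 199, 200, 202, 203, 202, 203, 202, 201, 200, 200, 199, 199]
386 [117, 118, 119, 119, 131, 200, 201, 200, 199, 200, 202, 202, 202, 201, 200, 200, 199, 199, 198]
392 [117, 117, 119, 197, 199, 199, 200, 200, 199, 199, 201, 201, 201, 201, 201, 200, 199, 200, 199]
398 [115, 116, 168, 198, 198, 199, 198, 200, 199, 200, 199, 199, 200, 201, 200, 200, 198, 199, 200]
```

The cap face centre is at pixel (331,329), giving a top offset of about 6 mm in x and -7 mm in y. That is a tilt of about 0.07 rad, which is exactly the bore's clearance, so the punch is fully in. Now take hold of the cap.

```bash
python3 -m jog '[[[-1,0,0],0,8.5],[[-1.2,0,0],0,8.5],[[-1.2,0,0],0,8.5],[[-1,0.1,0.5],0,8.5],[[0,0,1.2],0,8.5],[[0,0,1.5],0,8.5],[[0,0,1.5],0,8.5],[[0,0,1.5],0,8.5],[[0,0,1.2],0,8.5],[[0,0,0.7],0,8.5]]'
python3 -m jog '[[[0,0,0],0,1],[[0,0,0],0,1],[[0,0,0],0,1],[[0,0,0],0,1],[[0,0,0],0,1],[[0,0,0],0,1],[[0,0,0],0,1],[[0,0,0],0,1],[[0,0,0],0,1],[[0,0,0],0,1]]' 60
python3 ang.py w15.png | head -1
```

```text
clock: 28.75
ee_pos: [563.3, -258.5, 116.9]
eef_rot: [-3.104, -0.474, 0.003]
wrist_force: [-0.1, -0.6, -0.2]
grip_width: 84.9
grasp_force: 0.0
clock: 29.58
ee_pos: [564.8, -258.9, 119.8]
eef_rot: [3.105, 0.475, 0.001]
wrist_force: [-1.1, 0.9, 5.4]
grip_width: 18.3
grasp_force: 58.4
jig x,y of grip 3.5043365258495713 -3.4952690392496164
```

```bash
python3 -m jog '[[[0,0,0.15],0,1],[[0,0,0.15],0,1],[[0,0,0.15],0,1],[[0,0,0.15],0,1],[[0,0,0.15],0,1],[[0,0,0.15],0,1],[[0,0,0.1],0,1],[[0,0,0],0,1],[[0,0,0],0,1],[[0,0,0],0,1]]' 60
```

```text
clock: 30.47
ee_pos: [564.6, -258.8, 110.0]
eef_rot: [3.105, 0.475, 0.0]
wrist_force: [-2.7, 1.1, 8.6]
grip_width: 18.2
grasp_force: 59.2
```

```bash
python3 -m jog '[[[0,0,0.05],0,1],[[0,0,0.05],0,1],[[0,0,0.05],0,1],[[0,0,0],0,1],[[0,0,0],0,1],[[0,0,0],0,1],[[0,0,0],0,1],[[0,0,0],0,1],[[0,0,0],0,1],[[0,0,0],0,1]]' 60
```

```text
clock: 31.3
ee_pos: [565.1, -258.9, 109.7]
eef_rot: [3.105, 0.475, 0.002]
wrist_force: [-3.5, 3.6, 17.9]
grip_width: 18.3
grasp_force: 60.2
```

```bash
python3 -m jog '[[[0,0,0.05],0,1],[[0,0,0.05],0,1],[[0,0,0.05],0,1],[[0,0,0],0,1],[[0,0,0],0,1],[[0,0,0],0,1],[[0,0,0],0,1],[[0,0,0],0,1],[[0,0,0],0,1],[[0,0,0],0,1]]' 60
```

```text
clock: 32.13
ee_pos: [565.6, -258.9, 109.3]
eef_rot: [3.105, 0.475, 0.004]
wrist_force: [-5.0, 6.3, 28.2]
grip_width: 18.2
grasp_force: 61.4
```

The force climbs stiffly with no travel, so the cap is at its end stop and the punch has tripped. Let the cap come back up, then open.

```bash
python3 -m jog '[[[0,0,-0.15],0,1],[[0,0,-0.15],0,1],[[0,0,-0.2],0,1],[[0,0,-0.2],0,1],[[0,0,-0.2],0,1],[[0,0,-0.2],0,1],[[0,0,-0.15],0,1],[[0,0,0],0,1],[[0,0,0],0,1],[[0,0,0],0,1]]' 60
python3 -m jog '[[[0,0,0],0,2.5],[[0,0,0],0,3],[[0,0,0],0,4],[[0,0,0],0,6],[[0,0,0],0,8.5],[[0,0,0],0,8.5],[[0,0,0],0,8.5],[[0,0,0],0,8.5],[[0,0,-0.5],0,8.5],[[0,0,-1],0,8.5]]'
```

```text
clock: 32.97
ee_pos: [564.9, -258.9, 119.3]
eef_rot: [3.105, 0.475, 0.001]
wrist_force: [-0.8, 1.6, 7.4]
grip_width: 18.2
grasp_force: 58.8
clock: 33.8
ee_pos: [563.7, -258.4, 133.2]
eef_rot: [-3.104, -0.475, 0.003]
wrist_force: [-0.8, -0.5, 0.5]
grip_width: 85.0
grasp_force: 0.0
```

```bash
python3 -m jog '[[[0,0,-1.5],0,8.5],[[0,0,-1.5],0,8.5],[[0,0,-1.5],0,8.5],[[0,0,-1.5],0,8.5],[[0,0,-1],0,8.5],[[1.2,0,0],0,8.5],[[1.2,0,0],0,8.5],[[1.2,0,0],0,8.5],[[0.8,0,0],0,8.5],[[0,0,0],0,8.5]]'
python3 - <<'E'
from h import *
s=ctrl.read_state();c=cap('wrist','w16.png');c['fe']=1
x=np.array([np.cos(.303),np.sin(.303),0]);o=np.array([560.4,-256.6,0]);print(s['ee_pos'])
print(wproj(c,[o+[0,0,148],o+[0,0,59]]))
q=cv2.imread('pics/w16.png',0)
for w in range(270,376,6): print(w,[int(q[w,i]) for i in range(277,379,5)])
E
python3 side.py s16.png | awk 'NR==1||($1>=215&&$1<=252)'
```

```text
clock: 34.63
ee_pos: [608.1, -244.6, 202.6]
eef_rot: [-3.104, -0.477, 0.001]
wrist_force: [-0.3, 0.3, 0.4]
grip_width: 84.9
grasp_force: 0.0
[ 608.09964422 -244.61682409  202.6239124 ]
[[319.3645832  339.17035507]
 [320.21527603 282.06758666]]
270 [225, 225, 226, 226, 220, 114, 132, 114, 87, 81, 102, 133, 108, 88, 154, 134, 135, 133, 132, 132, 133]
276 [168, 172, 173, 177, 241, 221, 164, 81, 75, 77, 76, 102, 130, 165, 144, 107, 105, 105, 104, 106, 105]
282 [114, 115, 115, 117, 242, 218, 160, 75, 76, 75, 75, 99, 125, 168, 120, 77, 76, 75, 73, 70, 74]
288 [113, 115, 115, 120, 241, 226, 183, 81, 77, 76, 77, 101, 137, 241, 142, 85, 77, 73, 74, 74, 72]
294 [114, 113, 115, 115, 241, 242, 220, 79, 75, 76, 77, 168, 240, 241, 166, 114, 82, 75, 75, 75, 74]
300 [111, 113, 113, 113, 241, 241, 241, 64, 60, 61, 57, 140, 241, 241, 126, 85, 76, 75, 75, 73, 74]
306 [111, 110, 110, 111, 240, 241, 194, 60, 61, 61, 61, 62, 239, 241, 103, 77, 74, 76, 75, 75, 111]
312 [112, 114, 114, 115, 240, 241, 104, 59, 64, 72, 64, 62, 214, 241, 86, 78, 77, 78, 76, 109, 111]
318 [112, 113, 113, 114, 123, 132, 73, 78, 
[... 3313 characters left out ...]
8 2 0 0 1 3 8 9 10 10 9 9 10 10 10 10 10 10
245  94  95  92  96  94  91  92  91  93  97  88  91  99  96  96  99  93  80  81  77  77  81  97 102 113 101  98  98  95  97  97  97  98  97 | 9 9 10 10 10 10 10 10 10 9 10 10 9 10 10 7 2 0 0 1 0 4 9 8 5 7 8 8 9 9 9 9 9 9
248  96  96  94  95  88  94  93  91  91  90  96  91  93  96 102 114  86  78  76  79  76  84  95  92  91 117 145 148 134 126 122 105  96  99 | 10 10 10 9 10 10 10 10 10 10 9 10 10 9 8 5 1 0 0 0 1 0 1 1 1 0 0 0 1 0 1 6 9 9
251  96  96 100  96  95  91  92  86  92  95 101 126 167 174 154 120  84  76  82  77  74  88  99  93  83  80  77  84  96 105 122 129 130 113 | 10 10 9 10 10 10 9 9 7 3 3 1 0 0 0 0 0 0 0 1 2 0 0 1 2 1 0 0 1 0 1 0 1 5
```

The cap is back at its sprung height (lower edge at row ~235, as expected). The barrel is nearly vertical in the bush, and the bush is where it was, so the leaf is down. The robot is clear, so I'm handing in.

```bash
python3 -c "
from workcell import ctrl
print(ctrl.sign_off())"
```

```text
the job is handed in; nothing more can be done
None
```

The job is handed in, but sign-off gave no verdict. By my last readings the leaf is down, the punch stands in the bush leaning about 0.05 rad, its cap was pressed to the end stop and is back up, and the arm is clear; I inferred the trip from the force, did not re-measure the blank, gauge block or screw cap, and stood the punch up by pushing it over with closed fingers after releasing it leaning.

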